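Refit the tube block in the dry-block heater

TASK

The cleaned aluminium tube block has to go back into the dry-block heater, but the heat is still on: first turn the heater's knob anticlockwise all the way to its off stop. Then stand the loose block on the hot plate on the right of the block that is already there, the same way round, and close it up gently so that the two touch side to side with no gap, front and back faces flush and its back against the rear lip. Leave the other things on the worktop where they are.

Things in the scene. Friction and masses are not known exactly. Their poses are not given: they have to be found in the camera images.
- heater: White dry-block heater, fixed, 110 (x) by 300 mm (y). Origin: centre of underside; +x to its back, +y to its left. Steel hot plate, open to the front: top at z = 56 mm, x = -35 to 27, y = -64 to 140 mm. Lips 8 mm above the plate behind it (x = 27 to 55 mm) and at its left (y = 140 to 150 mm). Right of it the control wing (y = -150 to -64 mm, top at z = 64 mm) with display and knob.
- fitted_block: Aluminium tube block already on the hot plate, part of the heater: 48 (x) by 66 (y) by 46 mm high, 3 by 4 bores in its top, standing against the rear and left lips. Origin: centre of its underside, on the plate; axes as the heater's. Its right side face is at y = -33 mm. Two capped tubes in its leftmost bores rise 86 mm above the plate.
- loose_block: The loose aluminium tube block, same shape: 48 mm (x) by 66 mm (y) by 46 mm high, about 0.3 kg, 3 by 4 bores in its top (rows of four along its y). Origin: centre of its underside; z up. It starts upright on the worktop to the right of the heater. Grip it across its 48 mm.
- heat_knob (a joint): Heat knob on the control wing, a hinge about the vertical: 0 rad is the off stop (fully anticlockwise seen from above, pointer to the front left), growing clockwise up to 4.71 rad. It starts well away from off.
- heat_knob_grip (a point): Point on the knob's axis at the height to grip, 37 mm above the wing's top. The knob is a round skirt with an upright black grip bar, 34 mm long and 14 mm thick; the bar's top is 7 mm above this point, the skirt 23 mm below it. The point turns with the knob: x along the bar, z up, white pointer line at the -x end.
- vial_b: Bystander: clear injection vial with a blue cap, 30 mm across, 60 mm high, behind and left of the heater. Origin: centre of its underside.
- pill_jar: Bystander: orange tablet jar with a white lid, 50 mm across, 76 mm high, left of the heater. Origin: centre of its underside.
- tape_roll: Bystander: roll of white tape lying flat, 62 mm across, 13 mm high, at the right. Origin: centre of its underside.
There are look-alikes about, which are no part of the job. Leave any green look-alike of the loose_block alone.

How it is judged (in metres and radians):
On the way, in this order (a step that is already met when the one before it is completed fails the run):
1. the heat knob is at its off stop (within 0.12 rad) (value of joint heat_knob below 0.12 rad), for 0.2 s.
2. the loose block stands on the plate, closed up against the fitted block and flush with it (y of loose_block in the frame of fitted_block between -0.069 and -0.064 m and x of loose_block in the frame of fitted_block between -0.003 and 0.003 m and z of loose_block in the frame of fitted_block between -0.002 and 0.002 m and angle between the x axis of loose_block and the x axis of fitted_block, either way round below 0.04 rad and angle between loose_block's own z axis and vertical below 0.04 rad), for 0.2 s.
At the end, for the whole second after the job is handed in: The heat knob is within 0.12 rad of its off stop; the loose block stands upright and at rest on the hot plate, right of the fitted block and the same way round (within 0.04 rad), the gap between their sides under 3 mm, front and back faces flush within 3 mm (all of step 2 and value of joint heat_knob below 0.12 rad and linear speed of loose_block below 0.01 m/s); the robot touches nothing.
It fails at once if the loose block touches the heater while the heat is still on (knob more than 0.2 rad from off) (contact force between loose_block and heater above 0.3 N and value of joint heat_knob above 0.2 rad).
It fails at once if the block is slammed or forced: more than 60 N between it and the heater or the fitted block (contact force between loose_block and heater above 60 N).
It fails at once if a bystander (vial, tablet jar or tape roll) is moved by more than 30 mm (distance of any of vial_b, pill_jar, tape_roll from where it was at the start of the episode above 0.03 m).
It also fails if it takes over 67 s, if anything falls off the work surface, if the arm or the gripper's body presses on something with over 40 N, if the wrist force passes 120 N, or if a joint passes its speed limit or range.

ROBOT

A 6-joint arm with a two-finger parallel gripper is mounted at the origin on a cart in front of the work surface, level with it; the furniture and walls round the work are solid. World frame = base frame: x ahead of the robot, y to its left, z up, the work surface at z = 0. Lengths are in mm, angles in rad, forces in N, time in s.
With the tool pointing down it reaches from about 275 to 725 mm from the base axis. Payload 15.9 kg.
Tool frame: the origin (TCP) lies at the very end of the fingers, on their centre line; the grasp point (between the pads) lies 19 mm behind it (grip_point_offset is the distance from the TCP to the grasp point, in mm); z points along the fingers, y is the line along which they close (so a half turn about z gives the same grasp; the last joint's range is limited). The gripper opens to 85 mm and grips with 20 to 120 N. Pads are 22 mm wide; open, the fingers measure 114 mm over their backs; the gripper's body (76 mm by 85 mm) begins 54 mm behind the grasp point. The pads swing forward as they close: fully open they stand 13 mm farther back than shut.
Start: joints at [1.201, 0.213, -0.034, 1.323, 0, 1.571], TCP at [180.707, 466.187, 231.306] pointing down, gripper open.
Joint ranges: [-2.98, 2.98], [-0.74, 1.72], [-1.14, 1.35], [-2.1, 2.04], [-1.57, 1.44], [-3.14, 3.14]. Speed limits (rad/s): [1.89, 1.89, 2.39, 2.57, 3.14, 3.14].

INTERFACE

Orientations are given as a unit quaternion [w, x, y, z].
In Python, from rig import * gives the robot as it stands.
- The arm moves only by the tool servo_tool, never from a script. Its argument "plan" is a list of rows, each an object of numbers: "fingers": the opening, from 0 (shut) to 1 (fully open); "dx", "dy", "dz": the shift along the tool's x, y, z in units of 150 mm (1.0 is 150 mm); "ax", "ay", "az": the turn, a rotation vector about the tool's x, y, z in units of 90 degrees (1.0 is 90 degrees). In form: [{"fingers": .., "dx": .., "dy": .., "dz": .., "ax": .., "ay": .., "az": ..}, ...]. A call has 1 to 8 rows; each row shifts and turns the commanded pose from where the row before left it, along the tool's axes as they then stand; what a row does not reach is not made up. A row lasts 1/10 s, in which the tool goes at most 50 mm and 8.59 degrees, less where a joint would pass 70% of its speed; a pose out of reach is approached as far as the arm can. A call with a number of a shift or a turn outside -1 to 1 is refused whole. A call with a gripper value outside its range is refused whole. The fingers move at their own pace and stop on an object; the grip force is fixed at half the most. Time passes only in rows, so rows that do not move let the fingers close. It gives the time, the measured TCP pose, the force, the opening and the grip force at its end, in the units of the state.
- get_obs(): the state, without advancing time (a new reading comes with each control period).
- read_camera(name): name is "scene" or "top"; returns a dict with "img" (480x640x3 uint8, red, green, blue), "camera_matrix" (3x3 intrinsics, pixels), "D" ([k1, k2, p1, p2, k3] as OpenCV has them; the pictures are not rectified), "rvec" (rotation vector, rad) and "tvec" (3), from world to camera coordinates, as OpenCV has them. Camera axes: x right, y down, z forward; pixel columns grow to the right and rows downward; lengths in mm; the calibration is good to about 2 mm. A picture is of the moment at which its call begins. There is no depth.
- finish_job(): hands the job in; it is judged then, once.
Trained networks look in the newest picture that a camera, given by its name, has taken for a name from the list of things; names that differ only in an ending like _2 or _b are one class to them, and where a whole thing is asked for, a point or a joint stands for the part that bears it (a point fixed in the world has none). Each returns a list of dicts, best first, with "confidence" (0 to 1); they miss things now and then, are a little off and sometimes report something else, mostly with a low value. They report only what shows in the picture. A call takes as long as a camera call. They do not tell look-alikes from the thing itself.
- boxes_of(target, camera): "box" ([left, top, width, height] in pixels, round what is visible of it).
- silhouettes(target, camera): "region" (480x640 bool, what is visible of it) and "box" ([left, top, width, height] in pixels, round what is visible of it).
The state is a dict: "t": time; "joint_pos": joint angles; "dq": joint speeds; "joint_efforts": joint torques, N m; "ee_pos": TCP position; "tcp_rot": TCP orientation; "wrist_force": force on the tool from outside, world axes, zero at the start; "torque": the same for the moment, N m; "width": finger opening in mm; "grip_force": force on a finger pad.
Only numpy, scipy, OpenCV 4.12 (cv2) and the standard library are available. Lean on these libraries where they do the work, as an engineer would, in place of code of your own. Each camera call takes 0.05 s, during which the arm holds its last target. There are 200 camera calls.

## Working session

There is one attempt and no reset: what is moved stays moved. The work goes in short steps, Python scripts to look and compute and a tool call to move; the robot and the scene stay as the last step left them, time stands still between calls to the robot, and variables do not carry over. Pictures are saved under pics/ and viewed, at most 10 in all, crops included, and the job is handed in when it is done.

Besides the shell and the picture viewer there is one more tool, called after "Request:" by a JSON object that holds its "api" and its "payload", one argument or row to a line. servo_tool: Moves the arm, as the interface text tells. Shifts and turns lie within -1 to 1; 1 stands for 150 mm of shift or 90 degrees of turn. Its arguments: {"type":"object","properties":{"plan":{"type":"array","items":{"type":"object","properties":{"fingers":{"type":"number"},"dx":{"type":"number","minimum":-1,"maximum":1},"dy":{"type":"number","minimum":-1,"maximum":1},"dz":{"type":"number","minimum":-1,"maximum":1},"ax":{"type":"number","minimum":-1,"maximum":1},"ay":{"type":"number","minimum":-1,"maximum":1},"az":{"type":"number","minimum":-1,"maximum":1}}}}},"required":["plan"]}

```bash
ls; mkdir -p pics; python3 - <<'E'
from rig import *
import cv2,numpy as np
o=get_obs();print({k:np.round(v,3).tolist() for k,v in o.items()})
for c in ["scene","top"]:
    r=read_camera(c);cv2.imwrite(f"pics/{c}0.png",r["img"][:,:,::-1])
    np.savez(f"{c}0.npz",**r)
    print(c,np.round(r["camera_matrix"],1).tolist(),np.round(r["D"],4).tolist(),np.round(r["rvec"],4).tolist(),np.round(r["tvec"],1).tolist())
    for t in ["heater","fitted_block","loose_block","heat_knob","vial_b","pill_jar","tape_roll"]:
        print(t,[(np.round(b["box"]).tolist(),round(b["confidence"],2)) for b in boxes_of(t,c)])
E
```

```text
pics
{'t': 0.0, 'joint_pos': [1.201, 0.213, -0.035, 1.324, 0.0, 1.571], 'dq': [-0.001, -0.001, 0.002, -0.0, 0.0, 0.0], 'joint_efforts': [-0.003, -68.615, 48.712, 0.018, -0.0, -0.0], 'ee_pos': [180.58, 465.88, 230.815], 'tcp_rot': [-0.0, 0.184, 0.983, -0.001], 'wrist_force': [-0.415, -0.467, 0.274], 'torque': [-0.002, -0.034, -0.011], 'grip_force': 0.0, 'width': 85.128}
scene [[514.4, 0.0, 313.5], [0.0, 514.4, 226.8], [0.0, 0.0, 1.0]] [0.0066, 0.0, 0.0, 0.0, 0.0] [2.0619, -0.9603, 0.4857] [-369.0, 331.0, 1086.0]
heater [([204.0, 192.0, 112.0, 84.0], 0.93)]
fitted_block [([213.0, 193.0, 31.0, 33.0], 0.61)]
loose_block [([343.0, 263.0, 25.0, 29.0], 0.71), ([341.0, 302.0, 25.0, 32.0], 0.55)]
heat_knob [([213.0, 191.0, 31.0, 33.0], 0.69), ([281.0, 233.0, 14.0, 16.0], 0.54)]
vial_b []
pill_jar [([197.0, 172.0, 18.0, 28.0], 0.72)]
tape_roll [([458.0, 294.0, 32.0, 25.0], 0.54)]
top [[539.2, 0.0, 308.5], [0.0, 539.2, 243.1], [0.0, 0.0, 1.0]] [-0.0572, 0.0, 0.0, 0.0, 0.0] [2.1331, -1.9358, 0.3168] [-75.4, 557.0, 1518.8]
heater [([210.0, 249.0, 96.0, 43.0], 0.93)]
fitted_block [([213.0, 256.0, 24.0, 19.0], 0.72)]
loose_block [([367.0, 290.0, 21.0, 25.0], 0.84), ([344.0, 253.0, 23.0, 23.0], 0.82), ([389.0, 254.0, 26.0, 30.0], 0.63)]
heat_knob [([292.0, 262.0, 7.0, 16.0], 0.61)]
vial_b [([193.0, 208.0, 10.0, 12.0], 0.48)]
pill_jar [([288.0, 265.0, 12.0, 12.0], 0.68)]
tape_roll [([433.0, 228.0, 19.0, 23.0], 0.63)]
```

```bash
python3 - <<'E'
import cv2
a=cv2.imread("pics/top0.png")[195:345,180:460]
b=cv2.imread("pics/scene0.png")[160:345,190:500]
cv2.imwrite("pics/top0c.png",cv2.resize(a,(784,420),interpolation=cv2.INTER_CUBIC))
cv2.imwrite("pics/scene0c.png",cv2.resize(b,(775,462),interpolation=cv2.INTER_CUBIC))
E
```

```text
(no output)
```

View pics/top0c.png

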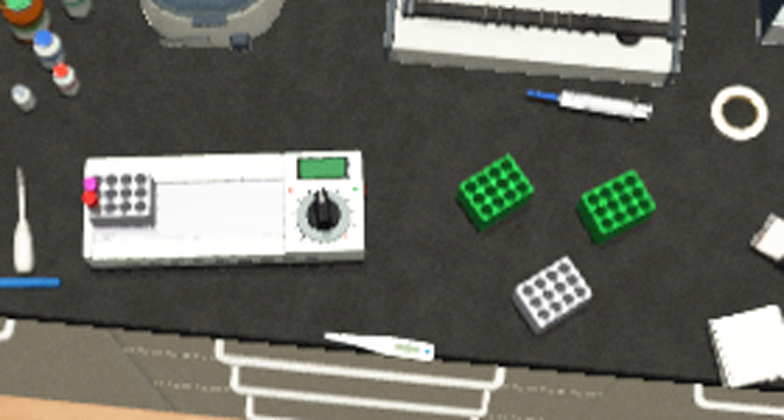

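View pics/scene0c.png

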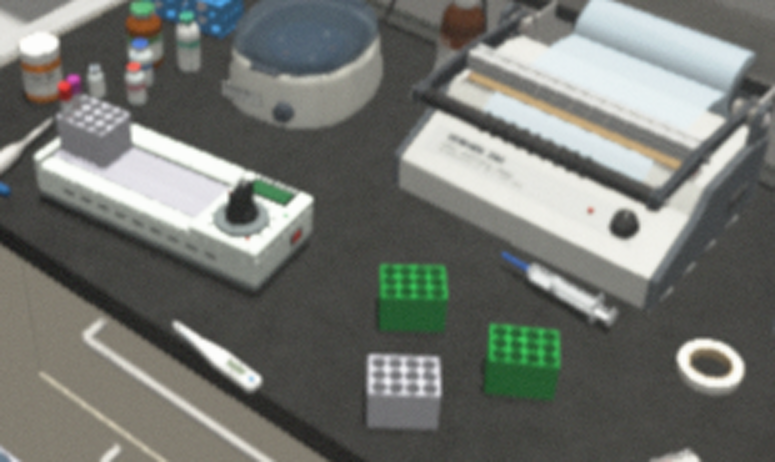

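The top view (crop scale 2.8, offset 180,195) shows three block look-alikes: green ones at about (356,264) and (405,269), and a bare-aluminium one at (377,300). The grey one fits, because the green ones are excluded. The heater is at left, with its knob at (295,270). Next I'll fit poses by silhouette.

```bash
cat > h.py <<'E'
from rig import *
import cv2,numpy as np
from scipy.optimize import minimize,least_squares
def proj(P,r): return cv2.projectPoints(np.float64(P).reshape(-1,1,3),r["rvec"],r["tvec"],r["camera_matrix"],r["D"])[0][:,0]
def unproj(uv,z,r):
    R=cv2.Rodrigues(r["rvec"])[0];n=cv2.undistortPoints(np.float64(uv).reshape(-1,1,2),r["camera_matrix"],r["D"])[:,0]
    d=np.c_[n,np.ones(len(n))]@R;C=-R.T@np.ravel(r["tvec"]);return C+d*((z-C[2])/d[:,2])[:,None]
def Rz(a): c,s=np.cos(a),np.sin(a);return np.array([[c,-s,0],[s,c,0],[0,0,1]])
def box(x0,x1,y0,y1,z0,z1): return np.array([[x,y,z] for x in(x0,x1) for y in(y0,y1) for z in(z0,z1)],float)
BLK=[box(-24,24,-33,33,0,46)]
HEAT=[box(-55,55,-150,150,0,56),box(27,55,-150,150,50,64),box(-55,55,-150,-64,0,64),box(-55,55,140,150,0,64),
 box(-21,27,74,140,56,102)]
S=4
def render(parts,p,r,roi):
    x,y,w,h=roi;m=np.zeros((h*S,w*S),np.float32)
    for b in parts:
        q=proj(b@Rz(p[2]).T+[p[0],p[1],p[3] if len(p)>3 else 0],r);q=(q-[x,y]+.5)*S-.5
        cv2.fillConvexPoly(m,np.round(cv2.convexHull(np.float32(q))*16).astype(np.int32),1,cv2.LINE_AA if 0 else 8,4)
    return cv2.resize(m,(w,h),interpolation=cv2.INTER_AREA)
def fit(parts,views,p0):
    """views: list of (cam dict, mask, roi)"""
    def c(p): return sum(((cv2.GaussianBlur(render(parts,p,r,roi),(0,0),.7)-cv2.GaussianBlur(m.astype(np.float32)[roi[1]:roi[1]+roi[3],roi[0]:roi[0]+roi[2]],(0,0),.7))**2).sum() for r,m,roi in views)
    p=np.array(p0,float)
    for k in (1,.3,.1):
        sim=np.vstack([p,p+[15*k,0,0],p+[0,15*k,0],p+[0,0,.25*k]])
        p=minimize(c,p,method="Nelder-Mead",options=dict(initial_simplex=sim,xatol=.02,fatol=.01)).x
    return p,c(p)
def roi(b,m=12): return [int(b[0])-m,int(b[1])-m,int(b[2])+2*m,int(b[3])+2*m]
def grab(c): r=read_camera(c);return r
E
python3 - <<'E'
from h import *
V={};
for c in ["scene","top"]: V[c]=grab(c)
res={}
for t in ["heater","loose_block","heat_knob"]:
    for c in V: res[t,c]=silhouettes(t,c)
    for c in V: print(t,c,[(np.round(d["box"]).tolist(),int(d["region"].sum())) for d in res[t,c]])
print("corners",np.round(unproj([(210,252),(309,249),(310,286),(210,290)],60,V["top"]),0).tolist())
def pick(t,c,uv): return min(res[t,c],key=lambda d:np.hypot(d["box"][0]+d["box"][2]/2-uv[0],d["box"][1]+d["box"][3]/2-uv[1]))
for t,parts,uv in [("loose_block",BLK,dict(scene=(353,318),top=(377,300))),("heater",HEAT,dict(scene=(260,234),top=(258,270)))]:
    vs=[];
    for c in V:
        d=pick(t,c,uv[c]);vs.append((V[c],d["region"],roi(d["box"])))
    g=unproj([uv["top"]],30,V["top"])[0]
    for a in [(-.5),.5,1.2,-1.2] if t=="loose_block" else [0,.1,-.1]:
        p,e=fit(parts,vs,[g[0],g[1],a]);print(t,np.round(p,3),round(e,1))
    for v in vs: print(" single",np.round(fit(parts,[v],p)[0],3))
np.savez("regs.npz",**{f"{t}_{c}":np.array([d["region"] for d in res[t,c]]) for t,c in res})
E
```

```text
heater scene [([202.0, 194.0, 114.0, 86.0], 4607)]
heater top [([212.0, 255.0, 25.0, 20.0], 477), ([208.0, 252.0, 99.0, 42.0], 3891)]
loose_block scene [([383.0, 289.0, 33.0, 32.0], 810), ([343.0, 264.0, 24.0, 28.0], 674), ([336.0, 303.0, 29.0, 30.0], 809)]
loose_block top [([387.0, 255.0, 29.0, 28.0], 442), ([344.0, 253.0, 25.0, 24.0], 409), ([366.0, 291.0, 25.0, 25.0], 438)]
heat_knob scene [([281.0, 230.0, 12.0, 21.0], 210)]
heat_knob top [([292.0, 262.0, 8.0, 14.0], 104)]
corners [[515.0, 275.0, 60.0], [554.0, -23.0, 60.0], [439.0, -38.0, 60.0], [398.0, 257.0, 60.0]]
loose_block [ 424.045 -240.476   -0.563] 244.4
loose_block [ 423.751 -240.884    0.638] 21.2
loose_block [ 423.78  -240.882    0.634] 21.0
loose_block [ 424.202 -241.23    -1.409] 288.5
 single [ 425.927 -240.898   -1.359]
 single [ 422.025 -241.319   -2.492]
heater [4.83694e+02 1.22019e+02 1.26000e-01] 430.7
heater [4.83841e+02 1.22465e+02 1.22000e-01] 434.2
heater [4.83205e+02 1.21911e+02 1.21000e-01] 431.1
 single [4.88310e+02 1.27229e+02 1.26000e-01]
 single [4.81127e+02 1.20297e+02 1.29000e-01]
```

```bash
python3 - <<'E'
import cv2,numpy as np
a=cv2.imread("pics/top0.png")[250:290,275:315]
b=cv2.imread("pics/scene0.png")[220:265,265:310]
f=lambda i:cv2.resize(i,(390,390),interpolation=cv2.INTER_CUBIC)
cv2.imwrite("pics/knob0.png",np.hstack([f(a),f(b)]))
E
```

```text
(no output)
```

View pics/knob0.png

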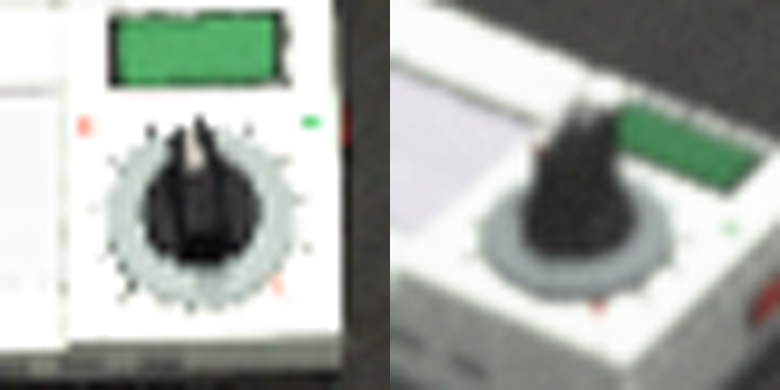

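The crop shows the knob skirt centred at about (295.7,272) in the top view and (286.7,247) in the scene view. The bar points roughly to the back, with the white pointer at its back end. I'll refine the heater with an intensity mask and triangulate the knob.

```bash
python3 - <<'E'
from h import *
V={c:dict(np.load(f"{c}0.npz")) for c in ["scene","top"]}
def mask(c,bx,th,seed):
    g=cv2.cvtColor(V[c]["img"],cv2.COLOR_RGB2GRAY);m=np.zeros_like(g);x,y,w,h=bx;m[y:y+h,x:x+w]=g[y:y+h,x:x+w]>th
    n,l,s,_=cv2.connectedComponentsWithStats(m);k=1+np.argmax(s[1:,4]);m=(l==k).astype(np.uint8)
    cs,_=cv2.findContours(m,cv2.RETR_EXTERNAL,cv2.CHAIN_APPROX_NONE);o=np.zeros_like(m);cv2.drawContours(o,cs,-1,1,-1);return o
ms={"top":mask("top",[200,244,118,50],100,0),"scene":mask("scene",[196,186,128,98],85,0)}
rois={"top":[198,240,122,58],"scene":[194,180,134,108]}
for c in V: V[c]["k"]=ms[c]
vs=[(V[c],ms[c],rois[c]) for c in V]
p,e=fit(HEAT,vs,[483,122,.125]);print("both",np.round(p,3),e)
for v in vs: q,e=fit(HEAT,[v],p);print(np.round(q,3),round(e,1))
out=[]
for c in ["top","scene"]:
    im=V[c]["img"][:,:,::-1].copy();x,y,w,h=rois[c];s=780//w if c=="top" else 3
    s=3;cr=cv2.resize(im[y:y+h,x:x+w],None,fx=s,fy=s,interpolation=cv2.INTER_CUBIC)
    for b in HEAT:
        q=((proj(b@Rz(p[2]).T+[p[0],p[1],0],V[c])-[x,y]+.5)*s)
        for i in range(8):
            for j in (1,2,4):
                if not i&j: cv2.line(cr,*[tuple(int(t) for t in q[a]) for a in (i,i|j)],(0,0,255),1)
    mk=cv2.resize(ms[c][y:y+h,x:x+w]*255,None,fx=s,fy=s);cr=np.hstack([cr,cv2.cvtColor(mk,cv2.COLOR_GRAY2BGR)])
    out.append(cr)
W=max(o.shape[1] for o in out);cv2.imwrite("pics/fit.png",np.vstack([cv2.copyMakeBorder(o,0,0,0,W-o.shape[1],0) for o in out])[:600,:800])
uv={"top":(295.7,272.),"scene":(286.7,247.1)}
for c in V: w=unproj([uv[c]],78,V[c])[0];print(c,"knob",np.round(w,1),"heater frame",np.round((w-[p[0],p[1],0])@Rz(p[2]),1))
a=unproj([(296,270),(296,264)],105,V["top"]);d=a[1]-a[0];print("up px yaw",np.arctan2(d[1],d[0]))
a=unproj([(296,270),(295,264)],105,V["top"]);d=a[1]-a[0];print("pointer yaw",np.arctan2(d[1],d[0]))
E
```

```text
both [4.87054e+02 1.23272e+02 1.30000e-01] 479.41132
[4.91216e+02 1.29813e+02 1.23000e-01] 242.5
[4.84998e+02 1.19921e+02 1.25000e-01] 87.5
scene knob [467.6  -0.5  78. ] heater frame [ -35.4 -120.2   78. ]
top knob [473.    8.2  78. ] heater frame [ -28.9 -112.2   78. ]
up px yaw 0.1046573760045456
pointer yaw 0.2635610656811262
```

View pics/fit.png

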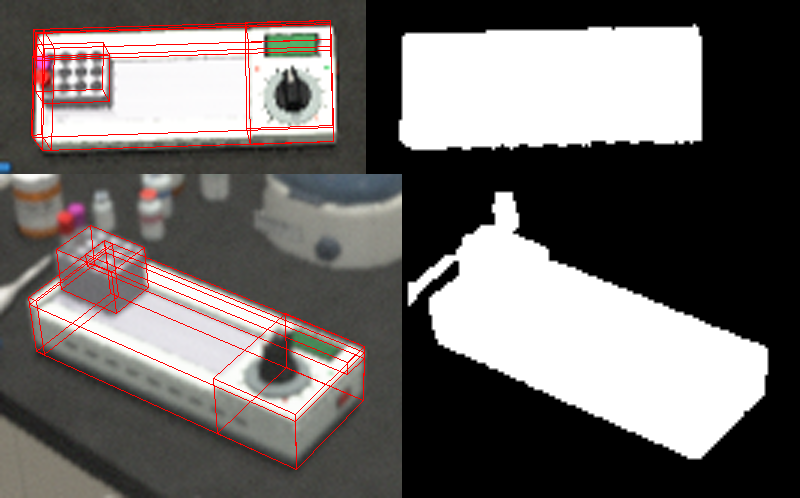

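```bash
python3 - <<'E'
from h import *
V={c:dict(np.load(f"{c}0.npz")) for c in ["scene","top"]}
def mask(c,bx,th):
    g=cv2.cvtColor(V[c]["img"],cv2.COLOR_RGB2GRAY);m=np.zeros_like(g);x,y,w,h=bx;m[y:y+h,x:x+w]=g[y:y+h,x:x+w]>th
    n,l,s,_=cv2.connectedComponentsWithStats(m);k=1+np.argmax(s[1:,4]);m=(l==k).astype(np.uint8)
    cs,_=cv2.findContours(m,cv2.RETR_EXTERNAL,cv2.CHAIN_APPROX_NONE);o=np.zeros_like(m);cv2.drawContours(o,cs,-1,1,-1);return o
vt=(V["top"],mask("top",[200,244,118,50],85),[198,240,122,58]);vs=(V["scene"],mask("scene",[196,186,128,98],85),[249,180,79,108])
for n,v in [("both",[vt,vs]),("top",[vt]),("scene",[vs])]:
    p,e=fit(HEAT,v,[484,120,.125]);print(n,np.round(p,3),round(e,1))
    uv={"top":(295.2,271.8),"scene":(286.1,247.5)}
    for c in V:
        w=unproj([uv[c]],65,V[c])[0];print("  ",c,"knob",np.round(w,1),"hf",np.round((w-[p[0],p[1],0])@Rz(p[2]),1))
# loose block with intensity masks
for c,uv,r in [("top",(377,300),[358,282,40,42]),("scene",(353,318),[326,292,48,50])]:
    m=mask(c,[r[0]+3,r[1]+3,r[2]-6,r[3]-6],85);print(c,"loose",np.round(fit(BLK,[(V[c],m,r)],[424,-241,.635])[0],3))
# fitted block: top corners of crop (x2.8): image corners at top face
print("wing seam / lips top", np.round((unproj([(180+285/2.8-.2,195+200/2.8),(180+155/2.8,195+175/2.8)],64,V["top"])-[p[0],p[1],0])@Rz(p[2]),1).tolist())
E
```

```text
both [4.85494e+02 1.21245e+02 1.38000e-01] 222.7
   scene knob [476.7  10.2  65. ] hf [ -24.  -108.8   65. ]
   top knob [477.   10.5  65. ] hf [ -23.6 -108.6   65. ]
top [4.84417e+02 1.19902e+02 1.27000e-01] 58.1
   scene knob [476.7  10.2  65. ] hf [ -21.5 -107.8   65. ]
   top knob [477.   10.5  65. ] hf [ -21.2 -107.6   65. ]
scene [4.88305e+02 1.28520e+02 1.55000e-01] 66.2
   scene knob [476.7  10.2  65. ] hf [ -29.7 -115.1   65. ]
   top knob [477.   10.5  65. ] hf [ -29.3 -114.9   65. ]
top loose [ 425.901 -241.323    0.651]
scene loose [ 426.153 -239.484    0.706]
wing seam / lips top [[-10.0, -75.0, 64.0], [26.1, 63.3, 64.0]]
```

Request:
{"api": "servo_tool", "payload": {
  "plan": [
    {"fingers":0.6,"az":-0.091},
    {"fingers":0.6,"az":-0.091},
    {"fingers":0.6,"az":-0.091},
    {"fingers":0.6,"az":-0.091},
    {"fingers":0.6,"dx":-0.12,"dy":-0.3},
    {"fingers":0.6,"dx":-0.12,"dy":-0.3},
    {"fingers":0.6,"dx":-0.12,"dy":-0.3},
    {"fingers":0.6,"dx":-0.12,"dy":-0.3}
  ]
}}

```text
invalid input at $.plan[0]: expected keys fingers, dx, dy, dz, ax, ay, az
```

```bash
cat > st.py <<'E'
from h import *
from scipy.spatial.transform import Rotation as Ro
import sys
o=get_obs();q=o["tcp_rot"];R=Ro.from_quat([q[1],q[2],q[3],q[0]]).as_matrix()
yaw=np.arctan2(R[1,0],R[0,0]);print("t",round(o["t"],2),"tcp",np.round(o["ee_pos"],1),"yaw",round(yaw,3),"tz",np.round(R[:,2],3),"w",round(o["width"],1),"g",round(o["grip_force"],1),"F",np.round(o["wrist_force"],1),"T",np.round(o["torque"],2),"j",np.round(o["joint_pos"],2))
if len(sys.argv)>1:
    a=[float(v) for v in sys.argv[1:]]
    print("d tool units",np.round(R.T@(np.array(a[:3])-o["ee_pos"])/150,3), "az tot",round(-((a[3]-yaw+np.pi)%(2*np.pi)-np.pi)/(np.pi/2),3) if len(a)>3 else "")
E
python3 st.py 477 10.5 150 3.34
```

```text
t 1.2 tcp [180.7 466.2 231.3] yaw 2.772 tz [-0. -0. -1.] w 85.1 g 0.0 F [0.1 0.  0.4] T [-0.   -0.01  0.03] j [ 1.2   0.21 -0.03  1.32 -0.    1.57]
d tool units [-2.94  -2.119  0.542] az tot -0.362
```

All keys are required.

Request:
{"api": "servo_tool", "payload": {
  "plan": [
    {"fingers":0.6,"dx":0,"dy":0,"dz":0,"ax":0,"ay":0,"az":-0.091},
    {"fingers":0.6,"dx":0,"dy":0,"dz":0,"ax":0,"ay":0,"az":-0.091},
    {"fingers":0.6,"dx":0,"dy":0,"dz":0,"ax":0,"ay":0,"az":-0.091},
    {"fingers":0.6,"dx":0,"dy":0,"dz":0,"ax":0,"ay":0,"az":-0.091},
    {"fingers":0.6,"dx":-0.12,"dy":-0.3,"dz":0,"ax":0,"ay":0,"az":0},
    {"fingers":0.6,"dx":-0.12,"dy":-0.3,"dz":0,"ax":0,"ay":0,"az":0},
    {"fingers":0.6,"dx":-0.12,"dy":-0.3,"dz":0,"ax":0,"ay":0,"az":0},
    {"fingers":0.6,"dx":-0.12,"dy":-0.3,"dz":0,"ax":0,"ay":0,"az":0}
  ]
}}

```text
t: 2.0
ee_pos: [287.9, 302.7, 231.4]
tcp_rot: [0.0, -0.101, 0.995, 0.0]
wrist_force: [0.9, 1.0, 0.4]
width: 51.3
grip_force: 0.0
```

```bash
python3 st.py 477 10.5 150 3.34
```

```text
t 2.0 tcp [287.9 302.7 231.4] yaw -2.939 tz [ 0.  0. -1.] w 51.3 g 0.0 F [0.9 1.  0.4] T [ 0.02 -0.09  0.01] j [ 0.81  0.04 -0.23  1.3  -0.    0.61]
d tool units [-0.843 -2.162  0.542] az tot 0.003
```

Request:
{"api": "servo_tool", "payload": {
  "plan": [
    {"fingers":0.6,"dx":-0.12,"dy":-0.309,"dz":0,"ax":0,"ay":0,"az":0},
    {"fingers":0.6,"dx":-0.12,"dy":-0.309,"dz":0,"ax":0,"ay":0,"az":0},
    {"fingers":0.6,"dx":-0.12,"dy":-0.309,"dz":0,"ax":0,"ay":0,"az":0},
    {"fingers":0.6,"dx":-0.12,"dy":-0.309,"dz":0,"ax":0,"ay":0,"az":0},
    {"fingers":0.6,"dx":-0.12,"dy":-0.309,"dz":0,"ax":0,"ay":0,"az":0},
    {"fingers":0.6,"dx":-0.12,"dy":-0.309,"dz":0,"ax":0,"ay":0,"az":0},
    {"fingers":0.6,"dx":-0.123,"dy":-0.308,"dz":0.27,"ax":0,"ay":0,"az":0},
    {"fingers":0.6,"dx":0,"dy":0,"dz":0.27,"ax":0,"ay":0,"az":0}
  ]
}}

```text
t: 2.8
ee_pos: [473.4, 17.6, 159.3]
tcp_rot: [0.002, -0.099, 0.995, -0.001]
wrist_force: [-0.6, 1.1, -0.8]
width: 51.1
grip_force: 0.0
```

```bash
python3 st.py 477 10.5 83 3.34; python3 - <<'E'
from h import *
r=grab("scene");x,y=250,170;cr=cv2.resize(r["img"][y:y+110,x:x+110,::-1],None,fx=3.5,fy=3.5,interpolation=cv2.INTER_CUBIC)
r=grab("top");x,y=260,235;c2=cv2.resize(r["img"][y:y+70,x:x+70,::-1],(385,385),interpolation=cv2.INTER_CUBIC)
cv2.imwrite("pics/k1.png",np.hstack([cr,c2]))
E
```

```text
t 2.8 tcp [473.4  17.6 159.3] yaw -2.944 tz [ 0.004 -0.001 -1.   ] w 51.1 g 0.0 F [-0.6  1.1 -0.8] T [ 0.06  0.05 -0.04] j [ 0.04  0.18 -0.26  1.13 -0.   -0.16]
d tool units [-0.012 -0.05   0.509] az tot -0.0
```

View pics/k1.png

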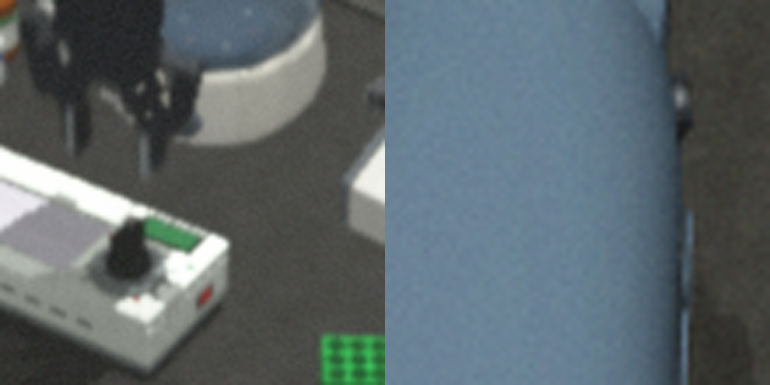

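The gripper hovers above and behind the knob in the scene view, and the arm blocks the top view. Descending.

Request:
{"api": "servo_tool", "payload": {
  "plan": [
    {"fingers":0.6,"dx":0,"dy":0,"dz":0.1,"ax":0,"ay":0,"az":0},
    {"fingers":0.6,"dx":0,"dy":0,"dz":0.1,"ax":0,"ay":0,"az":0},
    {"fingers":0.6,"dx":0,"dy":0,"dz":0,"ax":0,"ay":0,"az":0},
    {"fingers":0.6,"dx":0,"dy":0,"dz":0,"ax":0,"ay":0,"az":0}
  ]
}}

```text
t: 3.3
ee_pos: [470.6, 21.7, 130.9]
tcp_rot: [0.001, -0.101, 0.995, -0.0]
wrist_force: [-0.3, -0.1, 0.6]
width: 51.1
grip_force: 0.0
```

```bash
python3 st.py 477 10.5 83.5 3.34
```

```text
t 3.3 tcp [470.6  21.7 130.9] yaw -2.939 tz [ 0.001  0.    -1.   ] w 51.1 g 0.0 F [-0.3 -0.1  0.6] T [ 0.01 -0.02  0.01] j [ 0.05  0.2  -0.31  1.06  0.   -0.16]
d tool units [-0.026 -0.082  0.316] az tot 0.003
```

Request:
{"api": "servo_tool", "payload": {
  "plan": [
    {"fingers":0.6,"dx":-0.026,"dy":-0.082,"dz":0,"ax":0,"ay":0,"az":0},
    {"fingers":0.6,"dx":0,"dy":0,"dz":0,"ax":0,"ay":0,"az":0},
    {"fingers":0.6,"dx":0,"dy":0,"dz":0.1,"ax":0,"ay":0,"az":0},
    {"fingers":0.6,"dx":0,"dy":0,"dz":0.1,"ax":0,"ay":0,"az":0},
    {"fingers":0.6,"dx":0,"dy":0,"dz":0.1,"ax":0,"ay":0,"az":0},
    {"fingers":0.6,"dx":0,"dy":0,"dz":0.01,"ax":0,"ay":0,"az":0},
    {"fingers":0.6,"dx":0,"dy":0,"dz":0,"ax":0,"ay":0,"az":0},
    {"fingers":0.6,"dx":0,"dy":0,"dz":0,"ax":0,"ay":0,"az":0}
  ]
}}

```text
t: 4.1
ee_pos: [477.2, 9.8, 83.7]
tcp_rot: [0.001, -0.101, 0.995, -0.0]
wrist_force: [0.7, 0.7, 0.1]
width: 51.3
grip_force: 0.0
```

Request:
{"api": "servo_tool", "payload": {
  "plan": [
    {"fingers":0,"dx":0,"dy":0,"dz":0,"ax":0,"ay":0,"az":0},
    {"fingers":0,"dx":0,"dy":0,"dz":0,"ax":0,"ay":0,"az":0},
    {"fingers":0,"dx":0,"dy":0,"dz":0,"ax":0,"ay":0,"az":0},
    {"fingers":0,"dx":0,"dy":0,"dz":0,"ax":0,"ay":0,"az":0},
    {"fingers":0,"dx":0,"dy":0,"dz":0,"ax":0,"ay":0,"az":0}
  ]
}}

```text
t: 4.6
ee_pos: [476.9, 10.0, 83.3]
tcp_rot: [0.0, -0.101, 0.995, 0.0]
wrist_force: [-1.5, 0.8, 6.5]
width: 12.7
grip_force: 59.9
```

```bash
python3 st.py 477 10.5 83.5 3.34
```

```text
t 4.6 tcp [476.9  10.   83.3] yaw -2.94 tz [ 0.001  0.    -1.   ] w 12.7 g 59.9 F [-1.5  0.8  6.5] T [ 0.2   0.25 -0.  ] j [ 0.02  0.25 -0.38  0.95  0.   -0.18]
d tool units [-0.002  0.003 -0.001] az tot 0.002
```

Gripped, with a width of 12.7 mm. Turning anticlockwise.

Request:
{"api": "servo_tool", "payload": {
  "plan": [
    {"fingers":0,"dx":0,"dy":0,"dz":-0.007,"ax":0,"ay":0,"az":-0.05},
    {"fingers":0,"dx":0,"dy":0,"dz":0,"ax":0,"ay":0,"az":-0.09},
    {"fingers":0,"dx":0,"dy":0,"dz":0,"ax":0,"ay":0,"az":-0.09},
    {"fingers":0,"dx":0,"dy":0,"dz":0,"ax":0,"ay":0,"az":-0.09},
    {"fingers":0,"dx":0,"dy":0,"dz":0,"ax":0,"ay":0,"az":-0.09},
    {"fingers":0,"dx":0,"dy":0,"dz":0,"ax":0,"ay":0,"az":-0.09},
    {"fingers":0,"dx":0,"dy":0,"dz":0,"ax":0,"ay":0,"az":-0.09},
    {"fingers":0,"dx":0,"dy":0,"dz":0,"ax":0,"ay":0,"az":-0.09}
  ]
}}

```text
t: 5.4
ee_pos: [476.9, 9.8, 83.4]
tcp_rot: [0.0, -0.596, 0.803, -0.0]
wrist_force: [7.2, -1.2, -14.4]
width: 13.1
grip_force: 60.4
```

```bash
python3 st.py 477 10.5 83.5 3.34
```

```text
t 5.4 tcp [476.9   9.8  83.4] yaw -1.866 tz [ 0. -0. -1.] w 13.1 g 60.4 F [  7.2  -1.2 -14.4] T [-0.18 -1.54  0.01] j [ 0.02  0.25 -0.38  0.95 -0.   -1.26]
d tool units [-0.005  0.001 -0.   ] az tot 0.686
```

Request:
{"api": "servo_tool", "payload": {
  "plan": [
    {"fingers":0,"dx":0,"dy":0,"dz":0.004,"ax":0,"ay":0,"az":-0.08},
    {"fingers":0,"dx":0,"dy":0,"dz":0,"ax":0,"ay":0,"az":-0.08},
    {"fingers":0,"dx":0,"dy":0,"dz":0,"ax":0,"ay":0,"az":-0.08},
    {"fingers":0,"dx":0,"dy":0,"dz":0,"ax":0,"ay":0,"az":-0.08},
    {"fingers":0,"dx":0,"dy":0,"dz":0,"ax":0,"ay":0,"az":-0.08},
    {"fingers":0,"dx":0,"dy":0,"dz":0,"ax":0,"ay":0,"az":-0.08},
    {"fingers":0,"dx":0,"dy":0,"dz":0,"ax":0,"ay":0,"az":-0.08},
    {"fingers":0,"dx":0,"dy":0,"dz":0,"ax":0,"ay":0,"az":0}
  ]
}}

```text
t: 6.2
ee_pos: [477.2, 9.8, 83.4]
tcp_rot: [-0.0, 0.88, -0.475, 0.001]
wrist_force: [5.2, -0.7, -5.0]
width: 12.7
grip_force: 61.8
```

```bash
python3 st.py 477 10.5 83.5 3.34
```

```text
t 6.2 tcp [477.2   9.8  83.4] yaw -0.989 tz [ 0.001 -0.    -1.   ] w 12.7 g 61.8 F [ 5.2 -0.7 -5. ] T [-0.12 -1.13  0.04] j [ 0.02  0.25 -0.38  0.95 -0.   -2.13]
d tool units [-0.005 -0.001 -0.001] az tot 1.244
```

Request:
{"api": "servo_tool", "payload": {
  "plan": [
    {"fingers":0,"dx":0,"dy":0,"dz":0,"ax":0,"ay":0,"az":-0.04},
    {"fingers":0,"dx":0,"dy":0,"dz":0,"ax":0,"ay":0,"az":-0.04},
    {"fingers":0,"dx":0,"dy":0,"dz":0,"ax":0,"ay":0,"az":-0.04},
    {"fingers":0,"dx":0,"dy":0,"dz":0,"ax":0,"ay":0,"az":-0.04},
    {"fingers":0,"dx":0,"dy":0,"dz":0,"ax":0,"ay":0,"az":-0.03},
    {"fingers":0,"dx":0,"dy":0,"dz":0,"ax":0,"ay":0,"az":0}
  ]
}}

```text
t: 6.8
ee_pos: [477.3, 9.9, 83.4]
tcp_rot: [-0.0, 0.94, -0.34, 0.001]
wrist_force: [6.2, -0.1, -5.3]
width: 12.6
grip_force: 61.7
```

```bash
python3 st.py 477 10.5 83.5 3.34
```

```text
t 6.8 tcp [477.3   9.9  83.4] yaw -0.694 tz [ 0.001 -0.    -1.   ] w 12.6 g 61.7 F [ 6.2 -0.1 -5.3] T [-0.03 -1.2  -0.  ] j [ 0.02  0.25 -0.38  0.95 -0.   -2.43]
d tool units [-0.004 -0.002 -0.001] az tot 1.432
```

Request:
{"api": "servo_tool", "payload": {
  "plan": [
    {"fingers":0,"dx":0,"dy":0,"dz":0,"ax":0,"ay":0,"az":-0.025},
    {"fingers":0,"dx":0,"dy":0,"dz":0,"ax":0,"ay":0,"az":-0.025},
    {"fingers":0,"dx":0,"dy":0,"dz":0,"ax":0,"ay":0,"az":-0.025},
    {"fingers":0,"dx":0,"dy":0,"dz":0,"ax":0,"ay":0,"az":-0.025},
    {"fingers":0,"dx":0,"dy":0,"dz":0,"ax":0,"ay":0,"az":0}
  ]
}}

```text
t: 7.3
ee_pos: [477.0, 10.1, 83.5]
tcp_rot: [-0.001, 0.964, -0.267, 0.0]
wrist_force: [3.1, 3.7, 0.6]
width: 12.7
grip_force: 110.2
```

```bash
python3 st.py 477 10.5 83.5 3.34
```

```text
t 7.3 tcp [477.   10.1  83.5] yaw -0.54 tz [ 0.001  0.001 -1.   ] w 12.7 g 110.2 F [3.1 3.7 0.6] T [ 0.82 -0.5  -2.72] j [ 0.02  0.25 -0.38  0.95  0.   -2.58]
d tool units [-0.002 -0.002 -0.   ] az tot 1.53
```

The stop is reached: torque is −2.7 N·m at yaw −0.54. Releasing and rising.

Request:
{"api": "servo_tool", "payload": {
  "plan": [
    {"fingers":0.6,"dx":0,"dy":0,"dz":0,"ax":0,"ay":0,"az":0},
    {"fingers":0.6,"dx":0,"dy":0,"dz":0,"ax":0,"ay":0,"az":0},
    {"fingers":0.6,"dx":0,"dy":0,"dz":0,"ax":0,"ay":0,"az":0},
    {"fingers":0.85,"dx":0,"dy":0,"dz":-0.3,"ax":0,"ay":0,"az":0},
    {"fingers":0.85,"dx":0,"dy":0,"dz":-0.3,"ax":0,"ay":0,"az":0},
    {"fingers":0.85,"dx":0,"dy":0,"dz":0,"ax":0,"ay":0,"az":0.083},
    {"fingers":0.85,"dx":0,"dy":0,"dz":0,"ax":0,"ay":0,"az":0.083},
    {"fingers":0.85,"dx":0,"dy":0,"dz":0,"ax":0,"ay":0,"az":0.083}
  ]
}}

```text
t: 8.1
ee_pos: [476.5, 9.8, 173.5]
tcp_rot: [-0.0, 0.893, -0.45, 0.0]
wrist_force: [-0.8, 0.4, -0.4]
width: 72.8
grip_force: 0.0
```

```bash
python3 st.py 425 -241 160 -0.93
```

```text
t 8.1 tcp [476.5   9.8 173.5] yaw -0.933 tz [ 0. -0. -1.] w 72.8 g 0.0 F [-0.8  0.4 -0.4] T [ 0.04  0.   -0.02] j [ 0.02  0.18 -0.22  1.17 -0.   -2.19]
d tool units [1.139 1.272 0.09 ] az tot -0.002
```

Request:
{"api": "servo_tool", "payload": {
  "plan": [
    {"fingers":0.85,"dx":0.19,"dy":0.212,"dz":0,"ax":0,"ay":0,"az":0},
    {"fingers":0.85,"dx":0.19,"dy":0.212,"dz":0,"ax":0,"ay":0,"az":0},
    {"fingers":0.85,"dx":0.19,"dy":0.212,"dz":0,"ax":0,"ay":0,"az":0},
    {"fingers":0.85,"dx":0.19,"dy":0.212,"dz":0,"ax":0,"ay":0,"az":0},
    {"fingers":0.85,"dx":0.19,"dy":0.212,"dz":0,"ax":0,"ay":0,"az":0},
    {"fingers":0.85,"dx":0.19,"dy":0.212,"dz":0,"ax":0,"ay":0,"az":0},
    {"fingers":0.85,"dx":0,"dy":0,"dz":0,"ax":0,"ay":0,"az":0},
    {"fingers":0.85,"dx":0,"dy":0,"dz":0,"ax":0,"ay":0,"az":0}
  ]
}}

```text
t: 8.9
ee_pos: [426.0, -242.0, 173.0]
tcp_rot: [-0.0, 0.894, -0.448, -0.0]
wrist_force: [0.7, -0.3, -0.1]
width: 72.7
grip_force: 0.0
```

```bash
python3 - <<'E'
from h import *
r=grab("scene");x,y=320,220;cr=cv2.resize(r["img"][y:y+125,x:x+125,::-1],(375,375),interpolation=cv2.INTER_CUBIC)
r=grab("top");x,y=270,245;c2=cv2.resize(r["img"][y:y+50,x:x+50,::-1],(375,375),interpolation=cv2.INTER_CUBIC)
cv2.imwrite("pics/k2.png",np.hstack([cr,c2]))
E
python3 st.py 425 -241 12 -0.93
```

```text
t 9.0 tcp [ 426.5 -240.8  173.1] yaw -0.927 tz [-0.  0. -1.] w 72.7 g 0.0 F [-0.  -0.5 -0.7] T [-0.03 -0.   -0.  ] j [-0.51  0.21 -0.18  1.18  0.   -2.73]
d tool units [-0.004  0.009  1.074] az tot 0.002
```

View pics/k2.png

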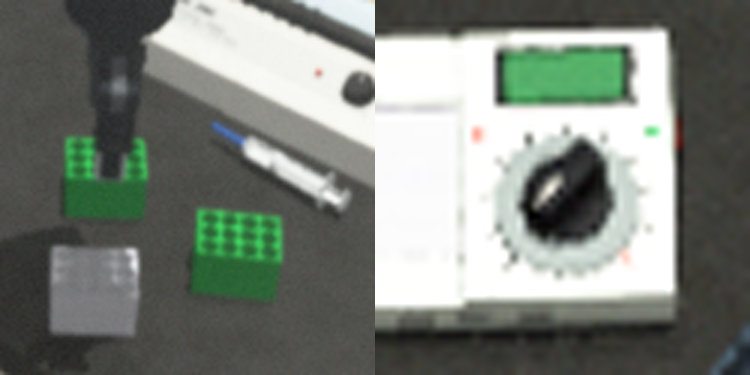

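The top view shows the knob's pointer now at front-left (about (292,273)), in line with its off tick. The scene view shows the gripper, which is still high, projected over a green block, while the grey block sits below-left at (352,317). Now lowering over the grey block.

Request:
{"api": "servo_tool", "payload": {
  "plan": [
    {"fingers":0.85,"dx":-0.004,"dy":0.009,"dz":0.25,"ax":0,"ay":0,"az":0},
    {"fingers":0.85,"dx":0,"dy":0,"dz":0.25,"ax":0,"ay":0,"az":0},
    {"fingers":0.85,"dx":0,"dy":0,"dz":0.15,"ax":0,"ay":0,"az":0},
    {"fingers":0.85,"dx":0,"dy":0,"dz":0.1,"ax":0,"ay":0,"az":0},
    {"fingers":0.85,"dx":0,"dy":0,"dz":0,"ax":0,"ay":0,"az":0},
    {"fingers":0.85,"dx":0,"dy":0,"dz":0,"ax":0,"ay":0,"az":0}
  ]
}}

```text
t: 9.6
ee_pos: [425.4, -241.0, 61.2]
tcp_rot: [-0.0, 0.895, -0.447, -0.0]
wrist_force: [0.4, -0.1, 0.8]
width: 72.6
grip_force: 0.0
```

```bash
python3 - <<'E'
from h import *
r=grab("scene");x,y=310,225;cr=cv2.resize(r["img"][y:y+130,x:x+130,::-1],(520,520),interpolation=cv2.INTER_CUBIC)
cv2.imwrite("pics/b1.png",cr)
E
python3 st.py 425 -241 12 -0.93
```

```text
t 9.65 tcp [ 425.7 -241.5   61.6] yaw -0.926 tz [ 0.001 -0.001 -1.   ] w 72.7 g 0.0 F [ 1.  -0.  -0.5] T [0.05 0.01 0.  ] j [-0.52  0.29 -0.38  0.9  -0.   -2.73]
d tool units [-0.006  0.002  0.331] az tot 0.002
```

View pics/b1.png

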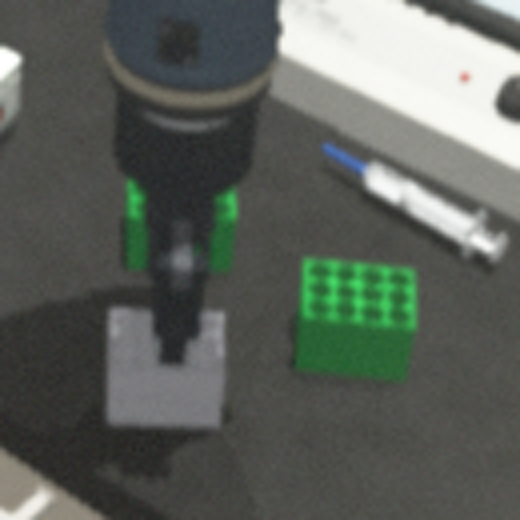

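The gripper straddles the grey block across its 48 mm, with the near finger centred on the face (about (352,312)). Lowering and closing.

Request:
{"api": "servo_tool", "payload": {
  "plan": [
    {"fingers":0.85,"dx":-0.005,"dy":0,"dz":0.11,"ax":0,"ay":0,"az":0},
    {"fingers":0.85,"dx":0,"dy":0,"dz":0.11,"ax":0,"ay":0,"az":0},
    {"fingers":0.85,"dx":0,"dy":0,"dz":0.11,"ax":0,"ay":0,"az":0},
    {"fingers":0.85,"dx":0,"dy":0,"dz":0,"ax":0,"ay":0,"az":0},
    {"fingers":0,"dx":0,"dy":0,"dz":0,"ax":0,"ay":0,"az":0},
    {"fingers":0,"dx":0,"dy":0,"dz":0,"ax":0,"ay":0,"az":0},
    {"fingers":0,"dx":0,"dy":0,"dz":0,"ax":0,"ay":0,"az":0},
    {"fingers":0,"dx":0,"dy":0,"dz":0,"ax":0,"ay":0,"az":0}
  ]
}}

```text
t: 10.45
ee_pos: [425.5, -241.6, 12.7]
tcp_rot: [0.0, 0.894, -0.447, 0.001]
wrist_force: [-1.1, 1.2, 6.2]
width: 47.0
grip_force: 62.4
```

```bash
python3 st.py 425 -241 180 -0.93
```

```text
t 10.45 tcp [ 425.5 -241.6   12.7] yaw -0.927 tz [ 0.002 -0.001 -1.   ] w 47.0 g 62.4 F [-1.1  1.2  6.2] T [ 0.23  0.35 -0.05] j [-0.52  0.35 -0.45  0.78  0.   -2.73]
d tool units [-3.000e-03 -1.000e-03 -1.116e+00] az tot 0.002
```

Request:
{"api": "servo_tool", "payload": {
  "plan": [
    {"fingers":0,"dx":0,"dy":0,"dz":-0.1,"ax":0,"ay":0,"az":0},
    {"fingers":0,"dx":0,"dy":0,"dz":-0.25,"ax":0,"ay":0,"az":0},
    {"fingers":0,"dx":0,"dy":0,"dz":-0.3,"ax":0,"ay":0,"az":0},
    {"fingers":0,"dx":0,"dy":0,"dz":-0.3,"ax":0,"ay":0,"az":0},
    {"fingers":0,"dx":0,"dy":0,"dz":-0.1,"ax":0,"ay":0,"az":0.083},
    {"fingers":0,"dx":0,"dy":0,"dz":0,"ax":0,"ay":0,"az":0.083},
    {"fingers":0,"dx":0,"dy":0,"dz":0,"ax":0,"ay":0,"az":0.083},
    {"fingers":0,"dx":0,"dy":0,"dz":0,"ax":0,"ay":0,"az":0.081}
  ]
}}

```text
t: 11.25
ee_pos: [424.7, -241.2, 169.8]
tcp_rot: [-0.0, 0.748, -0.664, 0.001]
wrist_force: [-0.8, 0.3, -2.0]
width: 47.5
grip_force: 63.1
```

```bash
python3 st.py 477.7 148.4 170 -1.444
```

```text
t 11.25 tcp [ 424.7 -241.2  169.8] yaw -1.451 tz [ 0.001 -0.001 -1.   ] w 47.5 g 63.1 F [-0.8  0.3 -2. ] T [0.01 0.02 0.01] j [-0.52  0.21 -0.2   1.16 -0.   -2.21]
d tool units [-2.537e+00 -6.610e-01 -2.000e-03] az tot -0.005
```

Request:
{"api": "servo_tool", "payload": {
  "plan": [
    {"fingers":0,"dx":-0.28,"dy":-0.073,"dz":0,"ax":0,"ay":0,"az":0},
    {"fingers":0,"dx":-0.28,"dy":-0.073,"dz":0,"ax":0,"ay":0,"az":0},
    {"fingers":0,"dx":-0.28,"dy":-0.073,"dz":0,"ax":0,"ay":0,"az":0},
    {"fingers":0,"dx":-0.28,"dy":-0.073,"dz":0,"ax":0,"ay":0,"az":0},
    {"fingers":0,"dx":-0.28,"dy":-0.073,"dz":0,"ax":0,"ay":0,"az":0},
    {"fingers":0,"dx":-0.28,"dy":-0.073,"dz":0,"ax":0,"ay":0,"az":0},
    {"fingers":0,"dx":-0.28,"dy":-0.073,"dz":0,"ax":0,"ay":0,"az":0},
    {"fingers":0,"dx":-0.28,"dy":-0.073,"dz":0,"ax":0,"ay":0,"az":0}
  ]
}}

```text
t: 12.05
ee_pos: [469.7, 105.1, 169.8]
tcp_rot: [-0.001, 0.75, -0.662, 0.0]
wrist_force: [1.7, -0.5, -2.9]
width: 46.9
grip_force: 62.8
```

Request:
{"api": "servo_tool", "payload": {
  "plan": [
    {"fingers":0,"dx":-0.28,"dy":-0.073,"dz":0,"ax":0,"ay":0,"az":0},
    {"fingers":0,"dx":0,"dy":0,"dz":0,"ax":0,"ay":0,"az":0},
    {"fingers":0,"dx":0,"dy":0,"dz":0,"ax":0,"ay":0,"az":0}
  ]
}}

```text
t: 12.35
ee_pos: [475.2, 147.0, 169.3]
tcp_rot: [-0.0, 0.751, -0.661, 0.0]
wrist_force: [0.8, -0.1, -3.1]
width: 47.0
grip_force: 62.8
```

```bash
python3 st.py 477.7 148.4 90 -1.444
```

```text
t 12.35 tcp [475.2 147.  169.3] yaw -1.444 tz [ 0.001 -0.    -1.   ] w 47.0 g 62.8 F [ 0.8 -0.1 -3.1] T [ 0.01 -0.02 -0.02] j [ 0.3   0.23 -0.17  1.17 -0.   -1.4 ]
d tool units [-0.007 -0.018  0.529] az tot 0.0
```

Request:
{"api": "servo_tool", "payload": {
  "plan": [
    {"fingers":0,"dx":-0.007,"dy":-0.015,"dz":0.2,"ax":0,"ay":0,"az":0},
    {"fingers":0,"dx":0,"dy":0,"dz":0.2,"ax":0,"ay":0,"az":0},
    {"fingers":0,"dx":0,"dy":0,"dz":0.12,"ax":0,"ay":0,"az":0},
    {"fingers":0,"dx":0,"dy":0,"dz":0,"ax":0,"ay":0,"az":0}
  ]
}}

```text
t: 12.75
ee_pos: [475.8, 145.9, 89.1]
tcp_rot: [0.002, 0.749, -0.662, -0.001]
wrist_force: [-0.3, -1.2, -1.9]
width: 47.1
grip_force: 62.7
```

```bash
python3 st.py 477.7 148.4 72 -1.444; python3 - <<'E'
from h import *
r=grab("scene");x,y=195,165;im=r["img"][y:y+90,x:x+130,::-1];cr=cv2.resize(im,(780,540),interpolation=cv2.INTER_CUBIC)
p=np.array([484.4,120,.127])
b=box(-21,27,74,140,56,102)@Rz(p[2]).T+[p[0],p[1],0]
o=get_obs();e=o["ee_pos"];l=box(-24,24,-33,33,0,46)@Rz(.127).T+[e[0],e[1],e[2]-12.7]
for B,c in((b,(0,0,255)),(l,(0,255,0))):
    q=(proj(B,r)-[x,y]+.5)*6
    for i in range(8):
        for j in (1,2,4):
            if not i&j: cv2.line(cr,*[tuple(int(t) for t in q[a]) for a in (i,i|j)],c,1)
cv2.imwrite("pics/p1.png",cr)
E
```

```text
t 12.75 tcp [475.8 145.9  89.1] yaw -1.447 tz [-0.003 -0.001 -1.   ] w 47.1 g 62.7 F [-0.3 -1.2 -1.9] T [0.   0.   0.05] j [ 0.3   0.29 -0.31  0.98 -0.   -1.4 ]
d tool units [-0.015 -0.015  0.114] az tot -0.002
```

View pics/p1.png

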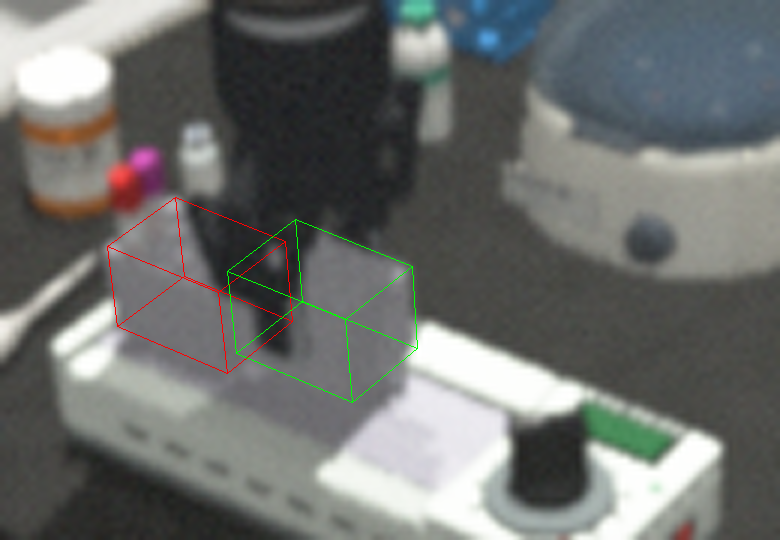

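The scene view shows the held block over the plate, right of the fitted block. The overlay agrees to about 1 px. Lowering to just above the plate.

Request:
{"api": "servo_tool", "payload": {
  "plan": [
    {"fingers":0,"dx":0,"dy":0,"dz":0.06,"ax":0,"ay":0,"az":0},
    {"fingers":0,"dx":0,"dy":0,"dz":0.04,"ax":0,"ay":0,"az":0},
    {"fingers":0,"dx":0,"dy":0,"dz":0.01,"ax":0,"ay":0,"az":0},
    {"fingers":0,"dx":0,"dy":0,"dz":0.01,"ax":0,"ay":0,"az":0},
    {"fingers":0,"dx":0,"dy":0,"dz":0,"ax":0,"ay":0,"az":0},
    {"fingers":0,"dx":0,"dy":0,"dz":0,"ax":0,"ay":0,"az":0}
  ]
}}

```text
t: 13.4
ee_pos: [477.5, 147.6, 72.9]
tcp_rot: [-0.0, 0.75, -0.662, 0.0]
wrist_force: [-0.1, -0.3, -2.9]
width: 47.1
grip_force: 62.8
```

```bash
python3 st.py 477.7 148.4 69 -1.444
```

```text
t 13.4 tcp [477.5 147.6  72.9] yaw -1.446 tz [ 0.  0. -1.] w 47.1 g 62.8 F [-0.1 -0.3 -2.9] T [ 0.02  0.01 -0.03] j [ 0.3   0.3  -0.33  0.94 -0.   -1.4 ]
d tool units [-0.005 -0.002  0.026] az tot -0.001
```

Request:
{"api": "servo_tool", "payload": {
  "plan": [
    {"fingers":0,"dx":0,"dy":0,"dz":0.02,"ax":0,"ay":0,"az":0},
    {"fingers":0,"dx":-0.015,"dy":0,"dz":0,"ax":0,"ay":0,"az":0},
    {"fingers":0,"dx":-0.015,"dy":0,"dz":0,"ax":0,"ay":0,"az":0},
    {"fingers":0,"dx":-0.01,"dy":0,"dz":0,"ax":0,"ay":0,"az":0},
    {"fingers":0,"dx":0,"dy":0,"dz":0,"ax":0,"ay":0,"az":0}
  ]
}}

```text
t: 13.9
ee_pos: [476.6, 153.7, 69.7]
tcp_rot: [-0.0, 0.75, -0.661, 0.0]
wrist_force: [-0.1, 1.4, -2.8]
width: 46.9
grip_force: 62.8
```

```bash
python3 st.py 482.2 161 68.7 -1.444
```

```text
t 13.9 tcp [476.6 153.7  69.7] yaw -1.445 tz [ 0.  0. -1.] w 46.9 g 62.8 F [-0.1  1.4 -2.8] T [-0.05  0.01  0.03] j [ 0.31  0.31 -0.34  0.93  0.   -1.38]
d tool units [-0.043 -0.043  0.007] az tot -0.001
```

Request:
{"api": "servo_tool", "payload": {
  "plan": [
    {"fingers":0,"dx":-0.007,"dy":0,"dz":0,"ax":0,"ay":0,"az":0},
    {"fingers":0,"dx":-0.007,"dy":0,"dz":0,"ax":0,"ay":0,"az":0},
    {"fingers":0,"dx":-0.007,"dy":0,"dz":0,"ax":0,"ay":0,"az":0},
    {"fingers":0,"dx":-0.007,"dy":0,"dz":0,"ax":0,"ay":0,"az":0},
    {"fingers":0,"dx":0,"dy":0,"dz":0,"ax":0,"ay":0,"az":0}
  ]
}}

```text
t: 14.4
ee_pos: [476.0, 157.7, 69.7]
tcp_rot: [-0.0, 0.75, -0.662, -0.0]
wrist_force: [0.1, -0.1, -3.2]
width: 47.0
grip_force: 62.8
```

Request:
{"api": "servo_tool", "payload": {
  "plan": [
    {"fingers":0,"dx":-0.006,"dy":0,"dz":0,"ax":0,"ay":0,"az":0},
    {"fingers":0,"dx":-0.006,"dy":0,"dz":0,"ax":0,"ay":0,"az":0},
    {"fingers":0,"dx":0,"dy":0,"dz":0,"ax":0,"ay":0,"az":0}
  ]
}}

```text
t: 14.7
ee_pos: [476.0, 158.0, 69.7]
tcp_rot: [0.001, 0.75, -0.662, 0.001]
wrist_force: [0.3, -12.5, 0.3]
width: 47.3
grip_force: 63.4
```

Side contact reached (−12.5 N). Easing off slightly, then going back towards the lip.

Request:
{"api": "servo_tool", "payload": {
  "plan": [
    {"fingers":0,"dx":0.012,"dy":0,"dz":0,"ax":0,"ay":0,"az":0},
    {"fingers":0,"dx":0,"dy":-0.013,"dz":0,"ax":0,"ay":0,"az":0},
    {"fingers":0,"dx":0,"dy":-0.007,"dz":0,"ax":0,"ay":0,"az":0},
    {"fingers":0,"dx":0,"dy":-0.007,"dz":0,"ax":0,"ay":0,"az":0},
    {"fingers":0,"dx":0,"dy":0,"dz":0,"ax":0,"ay":0,"az":0}
  ]
}}

```text
t: 15.2
ee_pos: [479.5, 158.2, 69.5]
tcp_rot: [0.0, 0.75, -0.661, -0.0]
wrist_force: [-5.3, 1.0, -1.2]
width: 47.0
grip_force: 63.2
```

```bash
python3 st.py 482.2 161 68.7 -1.444
```

```text
t 15.2 tcp [479.5 158.2  69.5] yaw -1.446 tz [-0.001 -0.    -1.   ] w 47.0 g 63.2 F [-5.3  1.  -1.2] T [-0.06  1.02 -0.03] j [ 0.32  0.31 -0.32  0.93  0.   -1.38]
d tool units [-0.016 -0.02   0.005] az tot -0.001
```

Lip contact reached (−5 N). Lowering onto the plate.

Request:
{"api": "servo_tool", "payload": {
  "plan": [
    {"fingers":0,"dx":0,"dy":0.003,"dz":0,"ax":0,"ay":0,"az":0},
    {"fingers":0,"dx":0,"dy":0,"dz":0.006,"ax":0,"ay":0,"az":0},
    {"fingers":0,"dx":0,"dy":0,"dz":0.005,"ax":0,"ay":0,"az":0},
    {"fingers":0,"dx":0,"dy":0,"dz":0,"ax":0,"ay":0,"az":0}
  ]
}}

```text
t: 15.6
ee_pos: [479.4, 158.2, 68.7]
tcp_rot: [-0.0, 0.75, -0.662, -0.0]
wrist_force: [-9.0, -0.8, 13.8]
width: 47.3
grip_force: 64.7
```

```bash
python3 st.py 482.2 161 68.7 -1.444
```

```text
t 15.6 tcp [479.4 158.2  68.7] yaw -1.446 tz [ 0.  0. -1.] w 47.3 g 64.7 F [-9.  -0.8 13.8] T [-0.46  2.01 -0.06] j [ 0.32  0.31 -0.33  0.93  0.   -1.38]
d tool units [-0.016 -0.021 -0.   ] az tot -0.001
```

Request:
{"api": "servo_tool", "payload": {
  "plan": [
    {"fingers":0,"dx":-0.006,"dy":0,"dz":-0.003,"ax":0,"ay":0,"az":0},
    {"fingers":0,"dx":-0.005,"dy":0,"dz":0,"ax":0,"ay":0,"az":0},
    {"fingers":0,"dx":0,"dy":0,"dz":0,"ax":0,"ay":0,"az":0}
  ]
}}

```text
t: 15.9
ee_pos: [479.4, 158.4, 68.7]
tcp_rot: [0.001, 0.75, -0.662, 0.001]
wrist_force: [-4.6, -13.4, 6.7]
width: 47.2
grip_force: 64.1
```

```bash
python3 st.py 482.2 161 68.7 -1.444
```

```text
t 15.9 tcp [479.4 158.4  68.7] yaw -1.446 tz [ 0.    -0.003 -1.   ] w 47.2 g 64.1 F [ -4.6 -13.4   6.7] T [-2.37  0.93  0.13] j [ 0.32  0.31 -0.33  0.93 -0.   -1.37]
d tool units [-0.015 -0.02  -0.   ] az tot -0.002
```

Both contacts confirmed. Easing and releasing.

Request:
{"api": "servo_tool", "payload": {
  "plan": [
    {"fingers":0,"dx":0.006,"dy":0.002,"dz":0,"ax":0,"ay":0,"az":0},
    {"fingers":0.75,"dx":0,"dy":0,"dz":0,"ax":0,"ay":0,"az":0},
    {"fingers":0.75,"dx":0,"dy":0,"dz":0,"ax":0,"ay":0,"az":0},
    {"fingers":0.75,"dx":0,"dy":0,"dz":0,"ax":0,"ay":0,"az":0},
    {"fingers":0.75,"dx":0,"dy":0,"dz":-0.1,"ax":0,"ay":0,"az":0},
    {"fingers":0.75,"dx":0,"dy":0,"dz":-0.3,"ax":0,"ay":0,"az":0},
    {"fingers":0.75,"dx":0,"dy":0,"dz":-0.3,"ax":0,"ay":0,"az":0},
    {"fingers":0.75,"dx":0,"dy":0,"dz":-0.1,"ax":0,"ay":0,"az":0}
  ]
}}

```text
t: 16.7
ee_pos: [480.8, 159.4, 192.8]
tcp_rot: [-0.002, 0.75, -0.662, 0.001]
wrist_force: [-0.0, 0.0, 0.2]
width: 63.9
grip_force: 0.0
```

Request:
{"api": "servo_tool", "payload": {
  "plan": [
    {"fingers":0.75,"dx":0.3,"dy":0,"dz":0,"ax":0,"ay":0,"az":0},
    {"fingers":0.75,"dx":0.3,"dy":0,"dz":0,"ax":0,"ay":0,"az":0},
    {"fingers":0.75,"dx":0.3,"dy":0,"dz":0,"ax":0,"ay":0,"az":0},
    {"fingers":0.75,"dx":0.3,"dy":0,"dz":0,"ax":0,"ay":0,"az":0},
    {"fingers":0.75,"dx":0.3,"dy":0,"dz":0,"ax":0,"ay":0,"az":0},
    {"fingers":0.75,"dx":0.3,"dy":0,"dz":0,"ax":0,"ay":0,"az":0},
    {"fingers":0.75,"dx":0.3,"dy":0,"dz":0,"ax":0,"ay":0,"az":0},
    {"fingers":0.75,"dx":0,"dy":0,"dz":0,"ax":0,"ay":0,"az":0}
  ]
}}

```text
t: 17.5
ee_pos: [518.8, -158.3, 188.2]
tcp_rot: [0.0, 0.748, -0.663, 0.0]
wrist_force: [-1.0, 0.9, 0.3]
width: 64.1
grip_force: 0.0
```

```bash
python3 st.py; python3 - <<'E'
from h import *
r=grab("scene");x,y=200,175;cr=cv2.resize(r["img"][y:y+75,x:x+75,::-1],(400,400),interpolation=cv2.INTER_CUBIC)
r=grab("top");x,y=203,240;c2=cv2.resize(r["img"][y:y+55,x:x+55,::-1],(400,400),interpolation=cv2.INTER_CUBIC)
cv2.imwrite("pics/f1.png",np.hstack([cr,c2]))
E
```

```text
t 17.5 tcp [ 518.8 -158.3  188.2] yaw -1.45 tz [ 0.    -0.001 -1.   ] w 64.1 g 0.0 F [-1.   0.9  0.3] T [ 0.02 -0.01  0.06] j [-0.3   0.31 -0.01  1.24 -0.   -1.99]
```

View pics/f1.png

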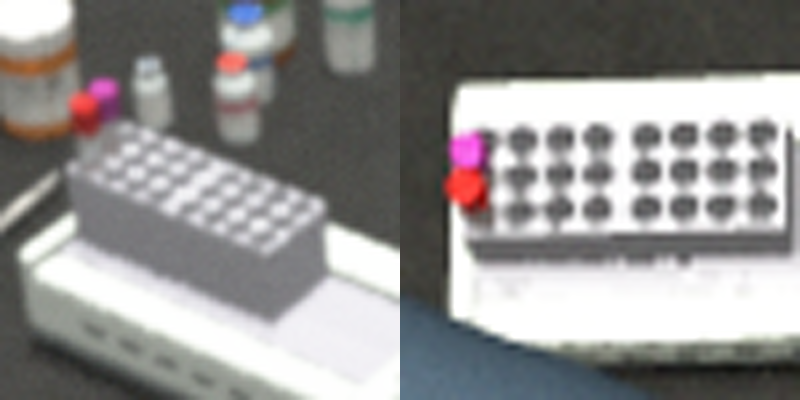

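The image shows both blocks in line. In the top view the hole rows run continuously with no visible gap, and the front faces are flush. I'll do a quick numeric check of hole spacing.

```bash
python3 - <<'E'
from h import *
r=grab("top");p=np.array([484.4,120,.127])
g=cv2.cvtColor(r["img"],cv2.COLOR_RGB2GRAY).astype(np.float32)
x0,y0=203,240;up=cv2.resize(g[y0:y0+55,x0:x0+55],None,fx=8,fy=8,interpolation=cv2.INTER_CUBIC);up=cv2.GaussianBlur(up,(0,0),5)
seed=np.array([[[u,v] for u in (523,560,597,646,683,722,762)] for v in (135,172,207)],float)*1.1-np.array([440,0])*[1,0]
pts=[]
for s in seed.reshape(-1,2):
    u,v=s.astype(int);w=np.clip(150-up[v-14:v+15,u-14:u+15],0,None);yy,xx=np.mgrid[-14:15,-14:15]
    w=up[v-14:v+15,u-14:u+15];w=w.max()-w;w=w**2
    pts.append([(u+(w*xx).sum()/w.sum()+.5)/8-.5+x0,(v+(w*yy).sum()/w.sum()+.5)/8-.5+y0])
W=(unproj(pts,100,r)-[p[0],p[1],0])@Rz(p[2]);W=W.reshape(3,7,3)
print(np.round(W[:,:,1],1));print(np.round(W[:,:,0],1))
f,l=W[:,:3],W[:,3:]
print("center-centre dy",np.round((f[:,:,1]-l[:,1:,1]).mean(),2),"dx",np.round((f[:,:,0]-l[:,1:,0]).mean(),2))
fa=lambda A:np.mean([np.polyfit(a[:,1],a[:,0],1)[0] for a in A]);print("slopes",fa(f),fa(l))
E
```

```text
[[114.2  98.7  83.7  63.9  48.7  33.1  17.2]
 [114.2  98.6  83.4  63.7  48.5  32.9  17.2]
 [114.1  98.7  83.4  63.6  48.5  33.2  17.2]]
[[ 16.   15.8  15.8  15.4  15.4  15.1  15. ]
 [  0.7   0.7   0.7   0.6   0.2   0.1  -0.2]
 [-13.7 -13.7 -14.2 -14.5 -14.7 -15.1 -15. ]]
center-centre dy 65.82 dx 0.79
slopes 0.007301575495463561 0.012162890111228918
```

Spacing is 65.8 mm, the rows are flush to within 1 mm and the angle difference is about 0.005 rad. Handing in.

```bash
python3 -c "
from rig import *
print(finish_job())"
```

```text
the job is handed in; nothing more can be done
None
```

The job is handed in: the knob is at its off stop, and the loose block stands on the plate against the fitted block and rear lip, flush and with no visible gap (centre spacing measured at 65.8 mm). The hand-in gave no pass or fail result.

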